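# Hold a sample divider against the sprung stop for clamping

### The job

Take the long divider plate out of the storage rack, stand it on edge in the slot of the clamping guide, and press it lengthwise against the guide's sprung stop until the stop is pushed back about half of its travel, never all the way. Finish while still holding it there with that steady push, as a third hand for the colleague who will tighten the wing nuts: do not let go. Leave the short dividers in the rack and the other things on the bench where they are.

Things in the scene. Friction and masses are not known exactly. Their poses are not given: they have to be found in the camera images.
- long_divider: the long divider: grey plastic plate, 140 long (its x) x 10 thick (its y) x 90 tall (its z), about 0.16 kg, edges rounded 2 mm; starts standing on edge in one of the rack's three slots (any of them), the only long one. Origin at the centre of its underside, z up; it may be turned end for end. Grip it across its 10 mm thickness at the top edge, near the middle of its length
- short_divider_1: short grey plastic divider plate, 95 long (its x) x 10 thick (its y) x 90 tall (its z), 0.11 kg, standing on edge in one of the rack's slots; origin at the centre of its underside. A bystander: leave it in the rack
- short_divider_2: short grey plastic divider plate, 95 long (its x) x 10 thick (its y) x 90 tall (its z), 0.11 kg, standing on edge in one of the rack's slots; origin at the centre of its underside. A bystander: leave it in the rack
- rack: fixed storage rack: dark steel base 120 (x) x 176 (y) x 6 thick with three slots along its x at y = -65, 0 and +65; each slot is two pairs of 6 mm steel posts (at x = -35 and +35) that leave 14 mm between them and end 36 above the bench. Plates stand on the base at height 6. Origin at the centre of its underside
- guide: fixed clamping guide: steel base 72 wide, 8 thick, its x from -65 to +185; two aluminium cheeks (x -55 to +55) form a slot 15 wide along its x at y = 0, open at both ends: floor at height 8, straight walls to 32, flared lead-ins to 42. Two wing nuts stick out of the -y cheek at height 22, to y = -42. Origin on the bench under the middle of the slot; x runs along the slot to the sprung stop
- housing_top (a point): middle of the top of the grey housing that carries the sprung stop at the guide's +x end (at x = 152, y = 0, z = 78 in the guide's frame); the housing is 38 long along x, 54 wide, 78 tall above the bench
- stop_face (a point): middle of the sprung stop's contact face, which looks to the guide's -x; with the stop out it lies at x = 95, y = 0, z = 58 in the guide's frame; it moves with the stop, a steel block 10 thick, 32 wide, 40 tall (38 to 78 above the bench) on a 12 mm stem, of which 28 mm show before the housing when out
- stop (a joint): how far the sprung stop is pushed back towards the housing, along the guide's +x, in m: 0 = out (at rest), 0.025 = end of travel. Spring of 700 N/m without preload: half travel is 12.5 mm, about 9 N
- sample_jar: sample jar with a blue lid, diameter 64, 85 tall, between and beyond rack and guide; origin at the centre of its underside; a bystander
- spare_nut: loose spare wing nut, 17 x 32 x 19 tall, on the bench between rack and guide on the robot's side; origin at its underside; a bystander
- marker_pen: marker, 132 long, 18 thick, lying to the right of the rack; origin at its underside; a bystander
There are look-alikes about, which are no part of the job. Leave any green look-alike of the long_divider alone.

How it is judged:
By the outcome, as a careful person would: the job done as asked, in the order asked, and still so for the second after the job is handed in, while the arm keeps its last pose, push and grip.
It also fails if it takes over 38 s, if anything falls off the work surface, if the arm or the gripper's body presses on something with over 40 N, if the wrist force passes 120 N, or if a joint passes its speed limit or range.

### The arm

A 6-joint arm with a two-finger parallel gripper is mounted at the origin on a cart in front of the work surface, level with it; the furniture and walls round the work are solid. World frame = base frame: x ahead of the robot, y to its left, z up, the work surface at z = 0. Lengths are in m, angles in rad, forces in N, time in s.
With the tool pointing down it reaches from about 0.25 to 0.775 m from the base axis. Payload 4 kg.
Tool frame: the origin (TCP) lies midway between the tips of the shut fingers; the grasp point (between the pads) lies 19 mm behind it; z points along the fingers, x is the direction in which the jaws open and shut, and the axes are right-handed (so a half turn about z gives the same grasp; the last joint's range is limited). The gripper opens to 94 mm and grips with 3 to 60 N. Pads are 16 mm wide; open, the fingers measure 119 mm over their backs; the gripper's body (75 mm by 177 mm) begins 78 mm behind the grasp point.
Start: joints at [-1.233, 0.087, 1.371, -0, 1.684, -0.103], TCP at [0.235, -0.497, 0.206] pointing down, gripper open.
Joint ranges: [-3.1, 3.1], [-0.76, 2.03], [0.27, 2.55], [-1.08, 4.22], [0.17, 2.65], [-2.57, 2.57]. Speed limits (rad/s): [2.79, 2.79, 3.14, 3.14, 3.14, 3.14].

### API

Orientations are given as [roll, pitch, yaw] about the fixed x, y, z axes, in that order (R = Rz(yaw) Ry(pitch) Rx(roll)).
In Python, from bench import * gives the robot as it stands.
- The arm moves only by the tool send_rows, never from a script. Its argument "rows" is one flat list of numbers, 7 for each row, row after row: the shift along the world's x, y, z in mm, then the turn, a rotation vector about the world's x, y, z in degrees, then the opening, from 0 (shut) to 1 (fully open). A call has exactly 8 rows; each row shifts and turns the commanded pose from where the row before left it; what a row does not reach is not made up. A row lasts 1/8 s, in which the tool goes at most 62.5 mm and 10.7 degrees, less where a joint would pass 70% of its speed; a pose out of reach is approached as far as the arm can. A call is refused whole if a number of a shift passes 62.5 or a number of a turn 10.7, either way. A call with a gripper value outside its range is refused whole. The fingers move at their own pace and stop on an object; the grip force is fixed at half the most. Time passes only in rows, so rows that do not move let the fingers close, or fill a call up. It gives the time, the measured TCP pose, the force and the opening at its end, in the units of the state.
- get_obs(): the state, without advancing time (a new reading comes with each control period).
- snapshot(name): name is "side" or "top"; returns a dict with "color" (480x640x3 uint8, red, green, blue), "intrinsics" (3x3 intrinsics, pixels), "rvec" (rotation vector, rad) and "tvec" (3), from world to camera coordinates, as OpenCV has them. Camera axes: x right, y down, z forward; pixel columns grow to the right and rows downward; lengths in m; the calibration is good to about 2 mm. A picture is of the moment at which its call begins. There is no depth.
- close_job(): hands the job in, once; it reports no verdict.
The state is a dict: "time": time; "joint_positions": joint angles; "qvel": joint speeds; "joint_torque": joint torques, N m; "tool_pos": TCP position; "ee_rot": TCP orientation; "wrist_force": force on the tool from outside, world axes, zero at the start; "wrist_torque": the same for the moment, N m; "width": finger opening in m.
Only numpy, scipy, OpenCV 4.12 (cv2) and the standard library are available. Lean on these libraries where they do the work, as an engineer would, in place of code of your own. Each camera call takes 0.05 s, during which the arm holds its last target.

## Working session

There is one attempt and no reset: what is moved stays moved. The work goes in short steps, Python scripts to look and compute and a tool call to move; the robot and the scene stay as the last step left them, time stands still between calls to the robot, and variables do not carry over. Pictures are saved under pics/ and viewed, and the job is handed in when it is done.

Besides the shell and the picture viewer there is one more tool, called after "Emit:" by a JSON object that holds its "op" and its "data", one argument or row to a line. send_rows: Moves the arm, as the interface text tells. Its arguments: {"type":"object","properties":{"rows":{"type":"array","items":{"type":"number"}}},"required":["rows"]}

```bash
mkdir -p pics; ls; python3 - <<'E'
from bench import *
import cv2,numpy as np,pickle
d={}
for n in("top","side"):
    s=snapshot(n); d[n]=s
    cv2.imwrite(f"pics/{n}0.png",s["color"][:,:,::-1])
    R=cv2.Rodrigues(np.array(s["rvec"],float))[0]
    print(n,np.array(s["intrinsics"]).round(1).tolist(),(-R.T@np.array(s["tvec"]).ravel()).round(3),R.round(3).tolist())
pickle.dump(d,open("s0.pkl","wb"))
o=get_obs();print({k:np.round(o[k],3).tolist() for k in("time","tool_pos","ee_rot","wrist_force","width")})
E
```

```text
pics
top [[538.2, 0.0, 318.7], [0.0, 538.2, 239.7], [0.0, 0.0, 1.0]] [ 0.304 -0.038  1.361] [[0.025, -0.999, 0.024], [-0.98, -0.029, -0.195], [0.196, -0.019, -0.98]]
side [[470.3, 0.0, 322.4], [0.0, 470.3, 237.6], [0.0, 0.0, 1.0]] [-0.017  0.712  0.483] [[-0.807, -0.59, 0.004], [-0.229, 0.307, -0.924], [0.544, -0.747, -0.383]]
{'time': 0.1, 'tool_pos': [0.234, -0.497, 0.204], 'ee_rot': [-3.141, 0.002, -1.13], 'wrist_force': [0.515, 0.4, 0.485], 'width': 0.094}
```

View pics/top0.png

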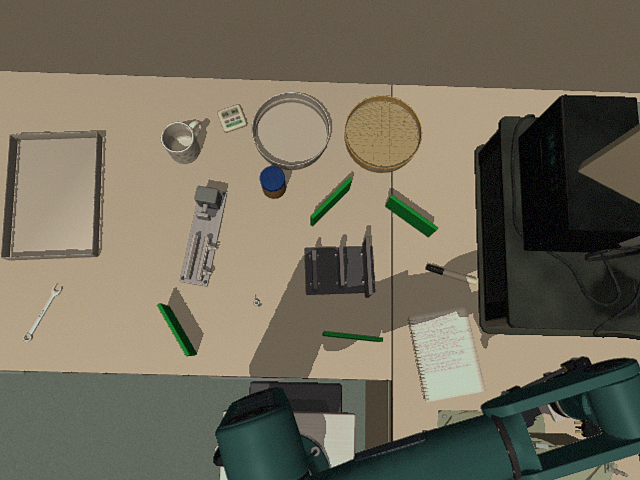

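View pics/side0.png

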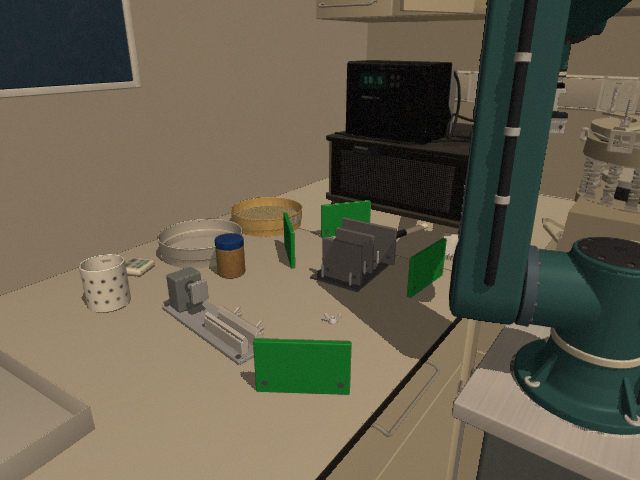

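Top view: rack at about (340,268), with its rightmost plate at (370,262) looking the longest. Guide at about (205,235), with the stop housing at (208,197). I'll zoom in on both.

```bash
python3 - <<'E'
import pickle,cv2,numpy as np
d=pickle.load(open("s0.pkl","rb"))
t=d["top"]["color"][:,:,::-1];s=d["side"]["color"][:,:,::-1]
a=cv2.resize(t[215:310,290:390],None,fx=6,fy=6,interpolation=cv2.INTER_CUBIC)
b=cv2.resize(t[170:295,170:240],None,fx=4.7,fy=4.7,interpolation=cv2.INTER_CUBIC)
c=cv2.resize(s[205:365,150:410],None,fx=3,fy=3,interpolation=cv2.INTER_CUBIC)
g=lambda x:np.clip(x.astype(float)*1.6,0,255).astype(np.uint8)
cv2.imwrite("pics/a.png",g(a));cv2.imwrite("pics/b.png",g(b));cv2.imwrite("pics/c.png",g(c))
E
```

```text
(no output)
```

View pics/a.png

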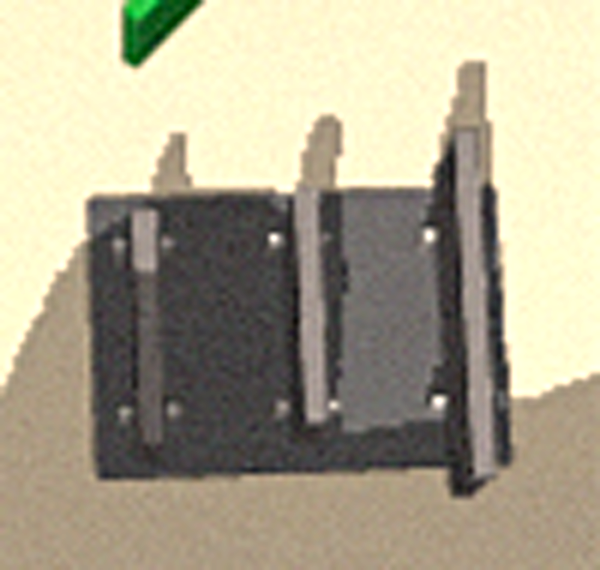

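View pics/b.png

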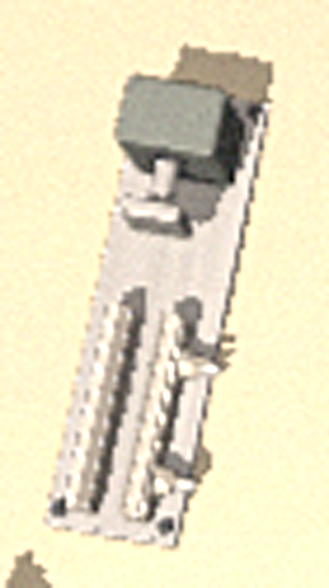

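View pics/c.png

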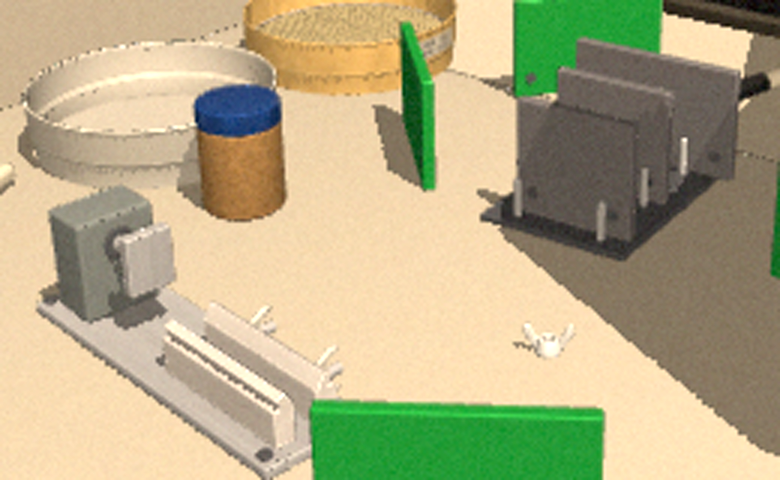

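```bash
cat >h.py <<'E'
import numpy as np,cv2
def cam(s):
    R=cv2.Rodrigues(np.array(s["rvec"],float))[0]; return np.array(s["intrinsics"]),R,np.array(s["tvec"],float).ravel()
def ray(s,u,v,z):
    K,R,t=cam(s); c=-R.T@t; d=R.T@np.linalg.inv(K)@[u,v,1]; return c+d*(z-c[2])/d[2]
def proj(s,P):
    K,R,t=cam(s); return cv2.projectPoints(np.array(P,float).reshape(-1,3),R,t,K,None)[0].reshape(-1,2)
E
python3 - <<'E'
import pickle
from h import *
d=pickle.load(open("s0.pkl","rb"))
T=d["top"];S=d["side"]
def a(u,v,z): return ray(T,290+(u+.5)/6-.5,215+(v+.5)/6-.5,z)
def b(u,v,z): return ray(T,170+(u+.5)/4.7-.5,170+(v+.5)/4.7-.5,z)
def c(u,v,z): return ray(S,150+(u+.5)/3-.5,205+(v+.5)/3-.5,z)
np.set_printoptions(precision=4,suppress=True)
e1=a(466,128,.096);e2=a(484,478,.096)
print("long",e1,e2,np.linalg.norm(e1-e2),(e1+e2)/2,np.degrees(np.arctan2(*(e1-e2)[[1,0]])))
e3=c(578,40,.096);e4=c(740,72,.096);print("side long",e3,e4,np.linalg.norm(e3-e4),(e3+e4)/2)
for q in((305,190),(322,420),(145,208),(152,440)): print("short",a(*q,.096))
print("rack corners",[a(*q,.006) for q in((88,197),(98,478))])
L=[(130,75),(228,90),(215,155),(118,138)]
p=np.array([b(*q,.078) for q in L]);print("housing",p,p.mean(0))
p2=np.array([c(*q,.078) for q in((50,205),(125,186),(152,205),(77,222))]);print("housing side",p2,p2.mean(0))
q=np.array([b(*q,.008) for q in((265,105),(177,545),(50,525))]);print("base",q,np.linalg.norm(q[0]-q[1]),np.linalg.norm(q[1]-q[2]))
print("side base",c(38,303,.008),c(270,472,.008))
print("stop top",b(152,212,.078))
# cheek tops z=.042
for q in((110,308),(78,508),(180,312),(138,515)): print("cheek",b(*q,.042))
E
```

```text
long [ 0.569  -0.1784  0.096 ] [ 0.4289 -0.1865  0.096 ] 0.1403480186655632 [ 0.4989 -0.1824  0.096 ] 3.3236080276180786
side long [ 0.567  -0.1697  0.096 ] [ 0.4304 -0.1848  0.096 ] 0.13745855892010697 [ 0.4987 -0.1772  0.096 ]
short [ 0.5418 -0.1142  0.096 ]
short [ 0.45   -0.1225  0.096 ]
short [ 0.5326 -0.0506  0.096 ]
short [ 0.4402 -0.0558  0.096 ]
rack corners [array([ 0.5529, -0.0271,  0.006 ]), array([ 0.4333, -0.0349,  0.006 ])]
housing [[0.687  0.2408 0.078 ]
 [0.6805 0.1891 0.078 ]
 [0.645  0.1937 0.078 ]
 [0.6526 0.2447 0.078 ]] [0.6663 0.2171 0.078 ]
housing side [[0.6921 0.2415 0.078 ]
 [0.6759 0.1953 0.078 ]
 [0.6405 0.203  0.078 ]
 [0.6594 0.246  0.078 ]] [0.6669 0.2215 0.078 ]
base [[0.6931 0.1806 0.008 ]
 [0.4481 0.2131 0.008 ]
 [0.4569 0.2813 0.008 ]] 0.24709373130540074 0.06873881030561362
side base [0.7033 0.2526 0.008 ] [0.4561 0.2875 0.008 ]
stop top [0.6134 0.2244 0.078 ]
cheek [0.5692 0.2503 0.042 ]
cheek [0.4624 0.2594 0.042 ]
cheek [0.5682 0.2133 0.042 ]
cheek [0.4596 0.2281 0.042 ]
```

```bash
python3 - <<'E'
import pickle,cv2,numpy as np
d=pickle.load(open("s0.pkl","rb"))
t=d["top"]["color"][:,:,::-1];s=d["side"]["color"][:,:,::-1]
g=lambda x:np.clip(x.astype(float)*1.15,0,255).astype(np.uint8)
for n,i,(r0,r1,c0,c1),f in(("t1",t,(180,240,180,240),10),("t2",t,(235,292,175,230),10),("s1",s,(262,362,160,290),6)):
    cv2.imwrite(f"pics/{n}.png",g(cv2.resize(i[r0:r1,c0:c1],None,fx=f,fy=f,interpolation=cv2.INTER_CUBIC)))
E
```

```text
(no output)
```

View pics/t1.png

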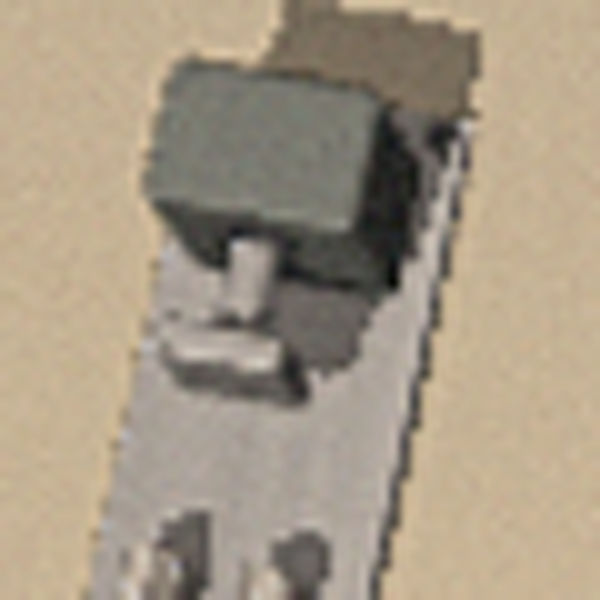

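View pics/t2.png

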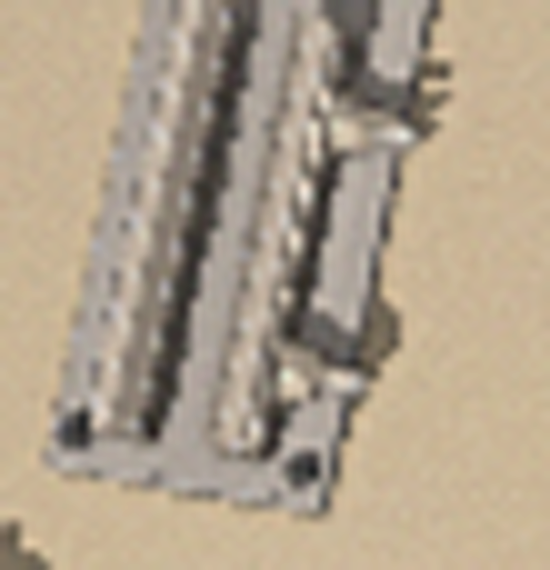

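View pics/s1.png

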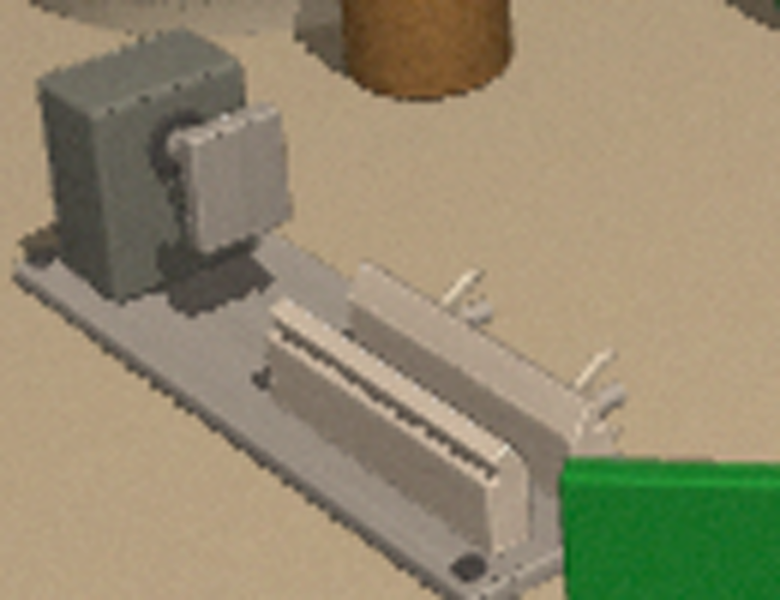

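Emit:
{"op": "send_rows", "data": {
  "rows": [0,30,0,0,0,-5,0.4,0,45,0,0,0,-5,0.4,0,50,0,0,0,-5,0.4,0,50,0,0,0,-5,0.4,0,50,0,0,0,-2,0.4,25,50,0,0,0,0,0.4,40,40,0,0,0,0,0.4,40,0,0,0,0,0,0.4]
}}

```text
time: 1.1
tool_pos: [0.3405, -0.18, 0.206]
ee_rot: [-3.14, -0.001, -1.511]
wrist_force: [-0.7, -0.8, -0.9]
width: 0.0374
```

```bash
python3 - <<'E'
import pickle
from h import *
d=pickle.load(open("s0.pkl","rb"))
T=d["top"];S=d["side"]
np.set_printoptions(precision=4,suppress=True)
def f(s,c0,r0,k,u,v,z): return ray(s,c0+(u+.5)/k-.5,r0+(v+.5)/k-.5,z)
t1=lambda u,v,z:f(T,180,180,10,u,v,z); t2=lambda u,v,z:f(T,175,235,10,u,v,z); s1=lambda u,v,z:f(S,160,262,6,u,v,z)
obs=[ # point, local xy
(t1(185,62,.078),(171,27)),(t1(378,95,.078),(171,-27)),(t1(352,228,.078),(133,-27)),(t1(148,195,.078),(133,27)),
(t2(45,460,.008),(-65,36)),(t2(322,515,.008),(-65,-36)),
]
obs2=[(s1(40,80,.078),(171,27)),(s1(185,30,.078),(171,-27)),(s1(243,65,.078),(133,-27)),(s1(98,110,.078),(133,27)),(s1(17,265,.008),(185,36)),(s1(187,130,.078),(95,16)),(s1(278,105,.078),(95,-16))]
def fit(o):
    w=np.array([p[:2] for p,_ in o]);l=np.array([q for _,q in o])/1e3
    M,_=cv2.estimateAffinePartial2D(l,w,method=cv2.LMEDS) if 0 else (None,None)
    lc=l-l.mean(0);wc=w-w.mean(0);U,s,V=np.linalg.svd(lc.T@wc);R=V.T@np.diag([1,np.linalg.det(V.T@U.T)])@U.T
    t=w.mean(0)-R@l.mean(0);print(t,np.degrees(np.arctan2(R[1,0],R[0,0])));print(((l@R.T+t)-w)*1e3)
fit(obs);fit(obs2);fit(obs+obs2)
e1=t1(465,125,.008);e2=t1(375,595,.008);print(np.degrees(np.arctan2(*(e1-e2)[[1,0]])))
# slot floor mid: inner walls: in t2 slot visible between; cheek top edges
E
```

```text
[0.5162 0.24  ] -8.48671051497447
[[ 2.7182  2.5704]
 [ 1.6619 -2.9331]
 [-1.8571 -1.5804]
 [-0.6685  1.4812]
 [-1.5615  0.793 ]
 [-0.2931 -0.3311]]
[0.517  0.2423] -7.715627685142202
[[ 4.5771 -0.4275]
 [ 5.2437 -3.5716]
 [ 2.4366 -3.9962]
 [-1.9659  2.6537]
 [ 2.299   0.4388]
 [-8.8695  4.6267]
 [-3.7211  0.2761]]
[0.5166 0.2411] -7.872865998180359
[[ 3.1149  5.4874]
 [ 2.6313 -0.0984]
 [-0.9456  0.8514]
 [-0.3297  3.9952]
 [-1.6199  1.221 ]
 [ 0.412  -0.0128]
 [ 4.159  -2.1536]
 [ 4.6788 -5.2776]
 [ 1.8859 -5.5989]
 [-2.3698  1.0309]
 [ 1.9002 -1.3287]
 [-9.2892  3.1113]
 [-4.2278 -1.2273]]
-7.096894616011193
```

Emit:
{"op": "send_rows", "data": {
  "rows": [40,0,0,0,0,0,0.4,40,0,0,0,0,0,0.4,40,0,0,0,0,0,0.4,30,0,0,0,0,0,0.4,8,-2,-20,0,0,0,0.4,0,0,-20,0,0,0,0.4,0,0,0,0,0,0,0.4,0,0,0,0,0,0,0.4]
}}

```text
time: 2.1
tool_pos: [0.4977, -0.1846, 0.166]
ee_rot: [-3.141, -0.0, -1.514]
wrist_force: [0.2, 0.0, -0.7]
width: 0.0377
```

```bash
python3 - <<'E'
from bench import *
import cv2,numpy as np,pickle
for n,(r0,r1,c0,c1) in (("top",(170,320,270,420)),("side",(150,310,290,450))):
    s=snapshot(n)["color"][:,:,::-1]
    cv2.imwrite(f"pics/{n}1.png",np.clip(cv2.resize(s[r0:r1,c0:c1],None,fx=3.7,fy=3.7,interpolation=cv2.INTER_CUBIC)*1.5,0,255))
E
```

```text
[ WARN:0@1.585] global loadsave.cpp:1063 imwrite_ Unsupported depth image for selected encoder is fallbacked to CV_8U.
```

View pics/top1.png

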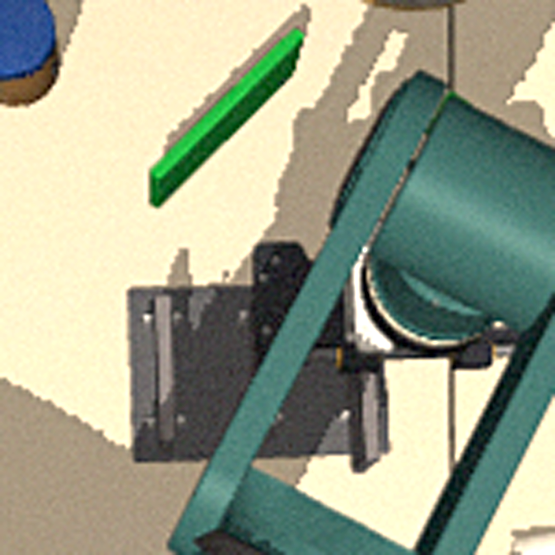

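View pics/side1.png

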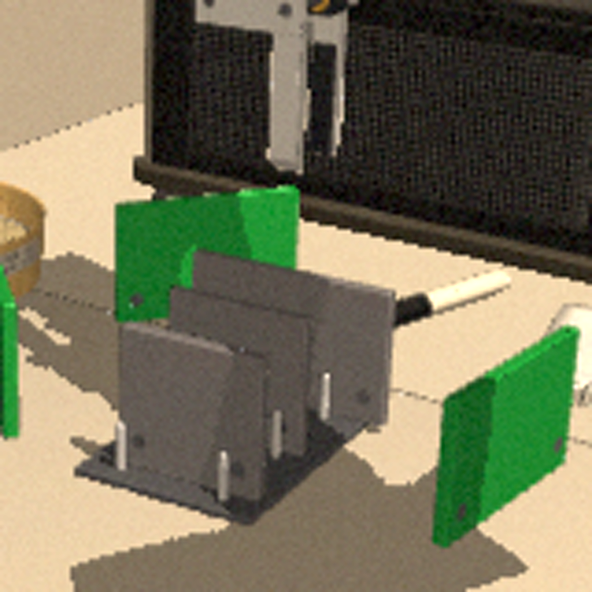

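The top view (largely hidden by the arm) and the side view show the fingers above the long plate, straddling it at about (300,165) in the side crop. Next I descend and grip.

Emit:
{"op": "send_rows", "data": {
  "rows": [1,2,-25,0,0,0,0.4,0,0,-25,0,0,0,0.4,0,0,-25,0,0,0,0.4,0,0,-20,0,0,0,0.4,0,0,-12,0,0,0,0.4,0,0,0,0,0,0,0.4,0,0,0,0,0,0,0,0,0,0,0,0,0,0]
}}

```text
time: 3.2
tool_pos: [0.4994, -0.1828, 0.0597]
ee_rot: [-3.14, -0.001, -1.514]
wrist_force: [-0.7, -0.6, -0.1]
width: 0.021
```

Emit:
{"op": "send_rows", "data": {
  "rows": [0,0,0,0,0,0,0,0,0,0,0,0,0,0,0,0,0,0,0,0,0,0,0,0,0,0,0,0,0,0,5,0,0,0,0,0,0,15,0,0,0,0,0,0,25,0,0,0,0,0,0,25,0,0,0,0]
}}

```text
time: 4.2
tool_pos: [0.4984, -0.1825, 0.1294]
ee_rot: [3.141, -0.0, -1.514]
wrist_force: [0.8, -0.0, -2.7]
width: 0.0098
```

Emit:
{"op": "send_rows", "data": {
  "rows": [0,0,25,0,0,0,0,0,0,20,0,0,0,0,0,20,5,0,0,0,0,2,40,0,0,0,-2,0,4,50,0,0,0,-2,0,4,50,0,0,0,-2,0,4,50,0,0,0,-2,0,4,50,0,0,0,-2,0]
}}

```text
time: 5.2
tool_pos: [0.5154, 0.0803, 0.1777]
ee_rot: [3.14, 0.0, -1.689]
wrist_force: [0.0, -0.4, -1.4]
width: 0.01
```

Emit:
{"op": "send_rows", "data": {
  "rows": [4,50,0,0,0,-1,0,0,50,0,0,0,0,0,0,40,0,0,0,0,0,0,21,0,0,0,0,0,0,0,0,0,0,0,0,0,0,0,0,0,0,0,0,0,0,0,0,0,0,0,0,0,0,0,0,0]
}}

```text
time: 6.2
tool_pos: [0.5209, 0.2375, 0.1787]
ee_rot: [-3.141, -0.0, -1.708]
wrist_force: [-0.8, -0.3, -3.2]
width: 0.0094
```

```bash
python3 - <<'E'
from bench import *
import cv2,numpy as np,pickle
d={}
for n,(r0,r1,c0,c1) in (("top",(160,310,140,290)),("side",(210,370,130,330))):
    d[n]=snapshot(n);s=d[n]["color"][:,:,::-1]
    cv2.imwrite(f"pics/{n}2.png",np.clip(cv2.resize(s[r0:r1,c0:c1],None,fx=3.7,fy=3.7,interpolation=cv2.INTER_CUBIC).astype(float)*1.3,0,255).astype(np.uint8))
pickle.dump(d,open("s2.pkl","wb"))
o=get_obs();print({k:np.round(o[k],4).tolist() for k in("time","tool_pos","ee_rot","wrist_force","width","joint_positions")})
E
```

```text
{'time': 6.3, 'tool_pos': [0.5209, 0.2378, 0.1786], 'ee_rot': [-3.1414, -0.0001, -1.7072], 'wrist_force': [0.2686, 0.1433, -2.0971], 'width': 0.0099, 'joint_positions': [0.3294, 0.144, 1.3612, -0.0001, 1.6364, 2.0366]}
```

View pics/top2.png

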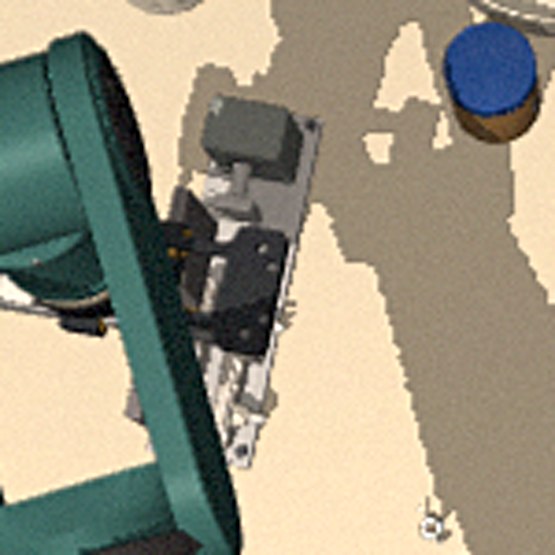

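View pics/side2.png

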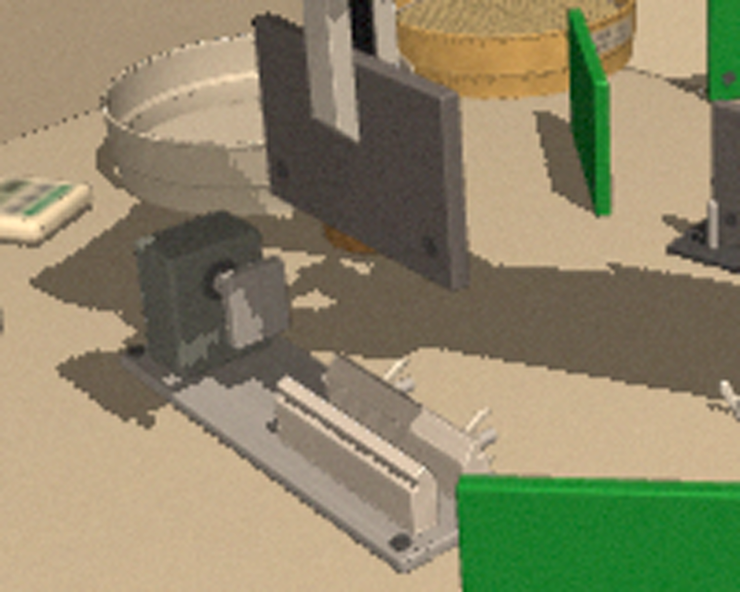

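The plate hangs level above the guide; in the side crop its near lower corner is at (455,285) and the slot's near end at about (445,470). I'll lower it to just above the flares and compare again.

Emit:
{"op": "send_rows", "data": {
  "rows": [0,1,-15,0,0,0,0,0,0,-20,0,0,0,0,0,0,-20,0,0,0,0,0,0,-13,0,0,0,0,0,0,0,0,0,0,0,0,0,0,0,0,0,0,0,0,0,0,0,0,0,0,0,0,0,0,0,0]
}}

```text
time: 7.3
tool_pos: [0.5211, 0.2397, 0.1113]
ee_rot: [-3.14, 0.001, -1.706]
wrist_force: [-0.1, 0.1, -1.9]
width: 0.0097
```

```bash
python3 - <<'E'
from bench import *
import cv2,numpy as np,pickle
d={}
for n,(r0,r1,c0,c1),f in (("top",(170,295,165,245),4.7),("side",(240,370,155,285),4.6)):
    d[n]=snapshot(n);s=d[n]["color"][:,:,::-1]
    cv2.imwrite(f"pics/{n}3.png",np.clip(cv2.resize(s[r0:r1,c0:c1],None,fx=f,fy=f,interpolation=cv2.INTER_CUBIC).astype(float)*1.5,0,255).astype(np.uint8))
pickle.dump(d,open("s3.pkl","wb"))
o=get_obs();print({k:np.round(o[k],4).tolist() for k in("time","tool_pos","ee_rot","wrist_force","width")})
E
```

```text
{'time': 7.4, 'tool_pos': [0.5209, 0.2396, 0.111], 'ee_rot': [-3.1408, 0.0003, -1.706], 'wrist_force': [0.117, -0.2763, -1.3437], 'width': 0.0096}
```

View pics/top3.png

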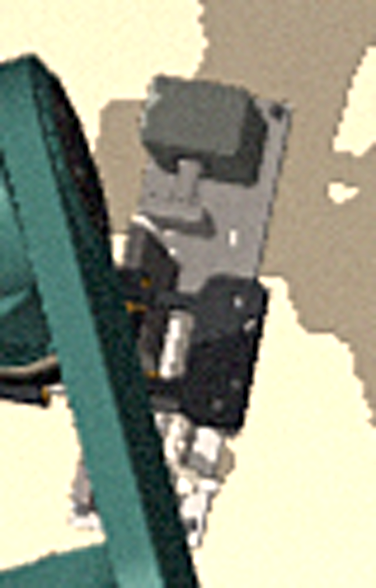

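View pics/side3.png

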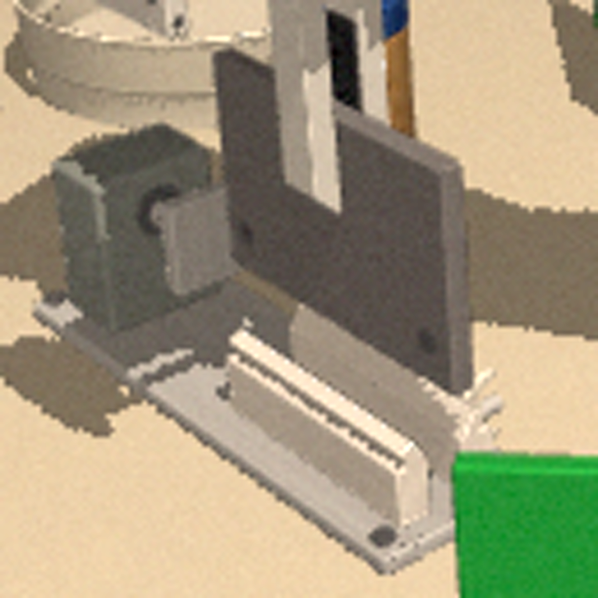

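```bash
python3 - <<'E'
import pickle
from h import *
d=pickle.load(open("s3.pkl","rb"));S=d["side"];T=d["top"]
np.set_printoptions(precision=2,suppress=True)
def fr(o,yaw,p):
    c,s=np.cos(yaw),np.sin(yaw);p=np.array(p,float)/1e3
    return np.array([o[0]+c*p[0]-s*p[1],o[1]+s*p[0]+c*p[1],p[2]])
yaw=-1.706+np.pi/2; print(np.degrees(yaw))
z=(.111-.0537)*1e3
o=(.521,.2396)
zs=lambda p:(p-[155,240]+.5)*4.6-.5
zt=lambda p:(p-[165,170]+.5)*4.7-.5
print("plate side zoom px")
for p in((-70,5,z),(-70,-5,z),(-70,5,z+90),(70,5,z+90),(70,5,z)): print(p,zs(proj(S,fr(o,yaw,p))))
print("plate top");
for p in((-70,5,z+90),(-70,-5,z+90),(70,5,z+90),(70,-5,z+90)): print(p,zt(proj(T,fr(o,yaw,p))))
g=(.516,.240);gy=np.radians(-7.8)
print("guide side")
for p in((-65,36,8),(185,36,8),(133,27,78),(171,27,78),(133,-27,78),(171,-27,78),(95,16,78),(95,-16,78),(95,16,38),(-55,7.5,32),(-55,7.5,8),(55,7.5,32)): print(p,zs(proj(S,fr(g,gy,p))))
print("guide top")
for p in((-65,36,8),(-65,-36,8),(185,-36,8),(133,27,78),(171,27,78),(133,-27,78),(171,-27,78)): print(p,zt(proj(T,fr(g,gy,p))))
E
```

```text
-7.746599849318441
plate side zoom px
(-70, 5, 57.300000000000004) [[458.9  403.49]]
(-70, -5, 57.300000000000004) [[481.19 392.21]]
(-70, 5, 147.3) [[445.24 175.24]]
(70, 5, 147.3) [[213.51  55.31]]
(70, 5, 57.300000000000004) [[235.12 264.37]]
plate top
(-70, 5, 147.3) [[ 63.64 501.55]]
(-70, -5, 147.3) [[ 84.17 504.92]]
(70, 5, 147.3) [[123.82 221.72]]
(70, -5, 147.3) [[143.9 225. ]]
guide side
(-65, 36, 8) [[396.67 558.2 ]]
(185, 36, 8) [[ 38.29 301.22]]
(133, 27, 78) [[102.47 187.63]]
(171, 27, 78) [[ 54.22 157.4 ]]
(133, -27, 78) [[219.26 144.4 ]]
(171, -27, 78) [[169.82 116.49]]
(95, 16, 78) [[178.34 209.97]]
(95, -16, 78) [[248.21 182.88]]
(95, 16, 38) [[188.43 298.74]]
(-55, 7.5, 32) [[439.96 455.24]]
(-55, 7.5, 8) [[443.55 510.98]]
(55, 7.5, 32) [[264.97 340.92]]
guide top
(-65, 36, 8) [[ 67.39 525.67]]
(-65, -36, 8) [[200.23 547.63]]
(185, -36, 8) [[291.19 102.77]]
(133, 27, 78) [[133.69 139.93]]
(171, 27, 78) [[148.62  71.  ]]
(133, -27, 78) [[235.57 156.65]]
(171, -27, 78) [[249.94  87.6 ]]
```

```bash
cat >z.py <<'E'
import cv2,numpy as np
def z(img,r0,r1,c0,c1,f,name,gain=1.3):
    i=np.clip(cv2.resize(img[r0:r1,c0:c1,::-1],None,fx=f,fy=f,interpolation=cv2.INTER_CUBIC).astype(float)*gain,0,255).astype(np.uint8)
    for c in range(c0,c1,10):
        x=int((c-c0+.5)*f);cv2.line(i,(x,0),(x,8),(0,0,255),1);cv2.line(i,(x,0),(x,i.shape[0]),(255,120,0),1) ;cv2.putText(i,str(c),(x+2,12),0,.4,(0,0,255),1)
    for r in range(r0,r1,10):
        y=int((r-r0+.5)*f);cv2.line(i,(0,y),(i.shape[1],y),(255,120,0),1);cv2.putText(i,str(r),(0,y-1),0,.4,(0,0,255),1)
    cv2.imwrite(name,i)
E
python3 - <<'E'
import pickle
from z import *
d=pickle.load(open("s3.pkl","rb"));d0=pickle.load(open("s0.pkl","rb"))
z(d["side"]["color"],300,370,195,275,9,"pics/g1.png",1.5)
z(d0["side"]["color"],265,335,155,225,8,"pics/g2.png")
z(d0["side"]["color"],300,370,190,270,9,"pics/g3.png")
E
```

```text
(no output)
```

View pics/g1.png

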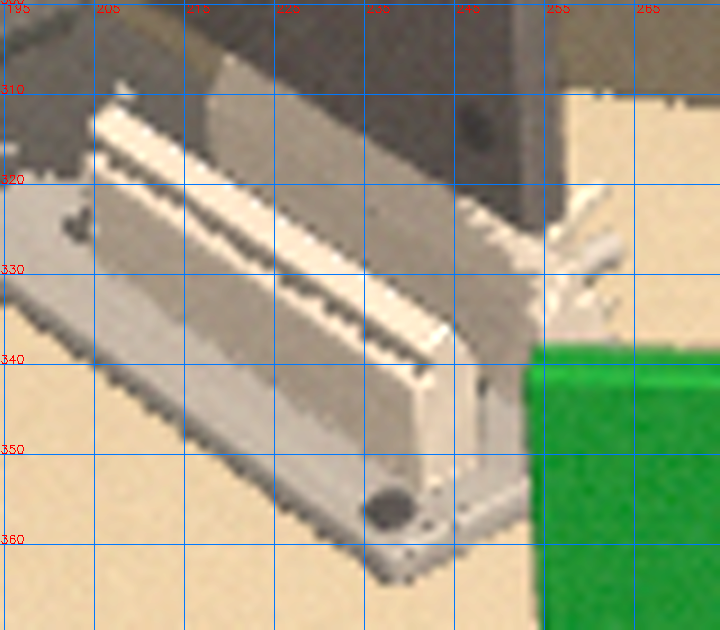

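View pics/g2.png

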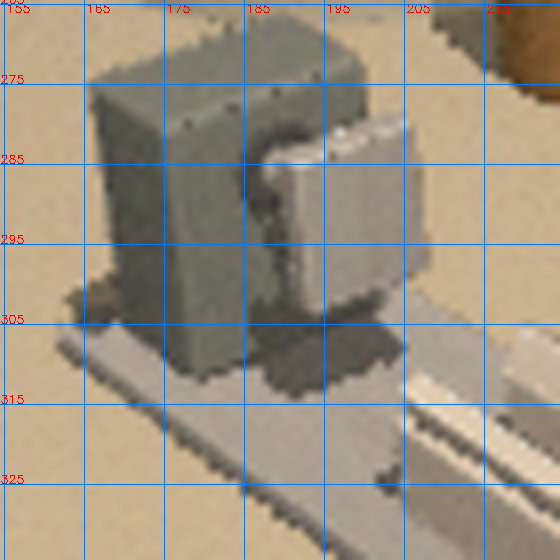

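View pics/g3.png

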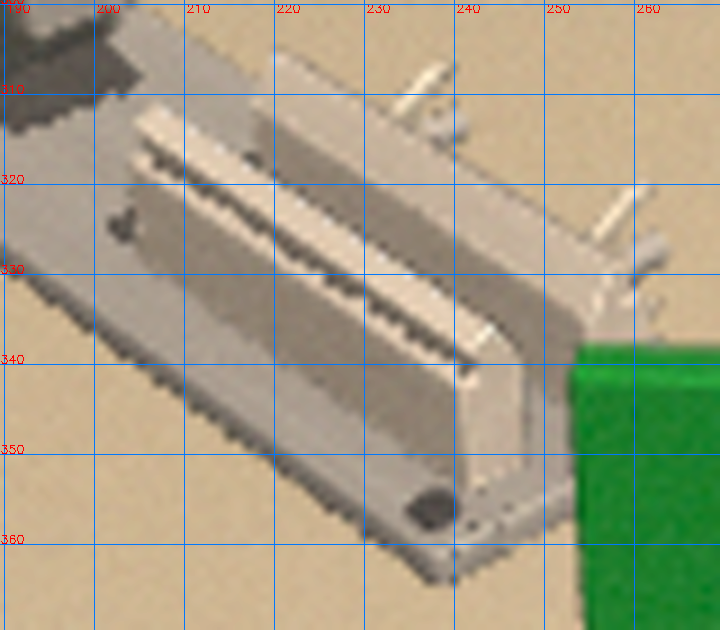

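```bash
python3 - <<'E'
import pickle
from h import *
from scipy.optimize import least_squares
d=pickle.load(open("s0.pkl","rb"));S=d["side"];T=d["top"]
d3=pickle.load(open("s3.pkl","rb"))
print(np.abs(d3["side"]["tvec"]-S["tvec"]).max())
np.set_printoptions(precision=2,suppress=True)
G=[((133,27,78),(175.1,281)),((171,27,78),(165.75,275.1)),((133,-27,78),(200.1,272.25)),((171,-27,78),(190.1,266.4)),((95,16,78),(191.75,284.9)),((95,-16,78),(205.75,279.5)),((95,16,38),(193.6,304.2)),((95,-16,38),(208,297.2)),((185,36,8),(162,307)),((-65,36,8),(238.4,362)),((-55,7.5,32),(247.8,342.3))]
f=10
t1=lambda u,v:(180+(u+.5)/10-.5,180+(v+.5)/10-.5); t2=lambda u,v:(175+(u+.5)/10-.5,235+(v+.5)/10-.5)
GT=[((171,27,78),t1(185,62)),((171,-27,78),t1(378,95)),((133,-27,78),t1(352,228)),((133,27,78),t1(148,195)),((-65,36,8),t2(45,460)),((-65,-36,8),t2(322,515)),((185,-36,8),t1(468,120)),((95,16,78),t1(165,352)),((95,-16,78),t1(277,370))]
def W(p,L):
    L=np.array(L,float)/1e3;c,s=np.cos(p[2]),np.sin(p[2])
    return np.c_[p[0]+c*L[:,0]-s*L[:,1],p[1]+s*L[:,0]+c*L[:,1],L[:,2]+(p[3] if len(p)>3 else 0)]
def fit(*sets,p0=(.516,.24,-.136),dz=False):
    fun=lambda p:np.concatenate([(proj(s,W(p,[a for a,_ in o]))-np.array([b for _,b in o])).ravel() for s,o in sets])
    r=least_squares(fun,list(p0)+([0] if dz else []),loss="soft_l1",x_scale=[.01,.01,.02]+([.01] if dz else []));print((r.x[:2]*1e3),np.degrees(r.x[2]),r.x[3:]*1e3);return fun(r.x).reshape(-1,2)
print(fit((S,G)));print(fit((T,GT)));fit((S,G),(T,GT));fit((S,G),dz=True)
# plate in s3 side
z=57.3
P=[((-70,4.5,z),(252.3,324.8)),((-70,-4.5,z),(256.5,324.2)),((-70,4.5,z+90),(155+(445.5)/4.6-.5,240+168/4.6-.5)),((70,4.5,z+90),(155+215.5/4.6-.5,240+48/4.6-.5))]
print("plate");print(fit((d3["side"],P),p0=(.521,.2396,-.135)))
E
```

```text
0.0
[516.6  244.54] -8.1880709814083 []
[[-0.07  0.04]
 [-1.06 -0.71]
 [ 0.57 -0.6 ]
 [-0.05 -0.89]
 [-0.32  1.08]
 [ 1.03  0.6 ]
 [ 0.07  1.12]
 [ 0.7   1.88]
 [-0.69 -1.32]
 [-0.17  0.29]
 [ 0.04 -2.48]]
[516.53 239.9 ] -8.332982626694585 []
[[-1.11 -1.23]
 [ 1.1  -0.81]
 [ 0.51  0.56]
 [-0.73  0.11]
 [-0.26  0.52]
 [ 0.25 -0.04]
 [ 0.89 -0.04]
 [-1.35 -0.01]
 [ 0.34  0.43]]
[517.46 242.78] -8.273851453335716 []
[519.87 241.86] -8.083039623729654 [-2.4]
plate
[526.62 236.32] -8.992939931902162 []
[[ 0.42  0.69]
 [ 0.64 -0.84]
 [-1.66  0.1 ]
 [-0.03 -0.06]]
```

```bash
python3 - <<'E'
import pickle
from z import *
d=pickle.load(open("s3.pkl","rb"));
z(d["side"]["color"],240,315,195,265,8,"pics/g4.png",1.6)
z(d["side"]["color"],265,335,155,225,8,"pics/g5.png",1.8)
E
```

```text
(no output)
```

View pics/g4.png

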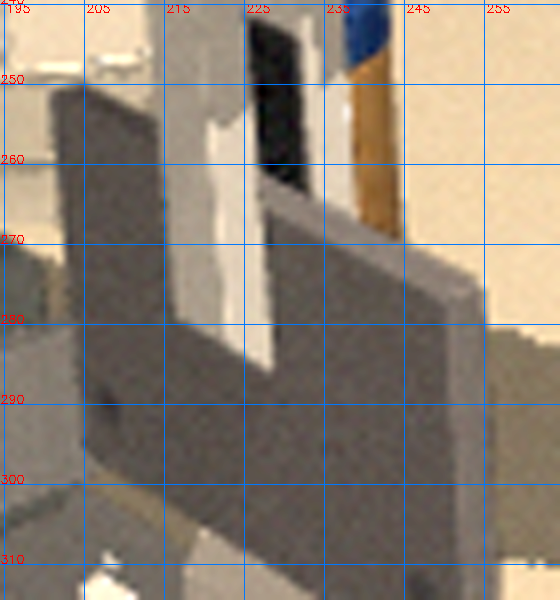

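View pics/g5.png

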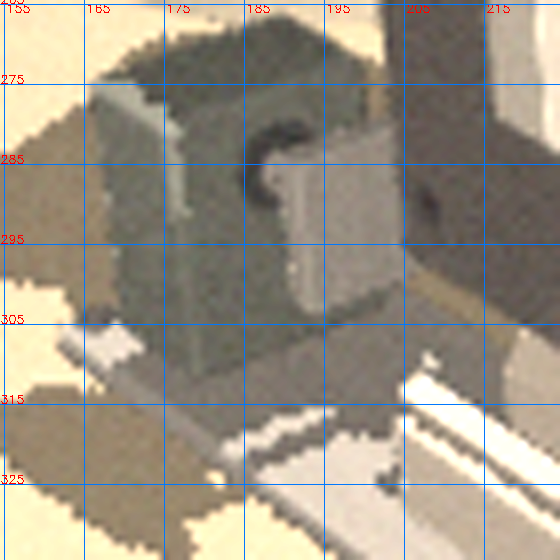

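The side-view comparison puts the slot's midline about 2 mm further to +y. I'll shift there and lower into the flare while watching the forces.

Emit:
{"op": "send_rows", "data": {
  "rows": [0,2.2,0,0,0,-0.4,0,0,0,-10,0,0,0,0,0,0,-5,0,0,0,0,0,0,0,0,0,0,0,0,0,-2,0,0,0,0,0,0,-2,0,0,0,0,0,0,0,0,0,0,0,0,0,0,0,0,0,0]
}}

```text
time: 8.4
tool_pos: [0.5207, 0.2418, 0.0916]
ee_rot: [-3.141, 0.0, -1.713]
wrist_force: [-0.0, -0.7, -2.6]
width: 0.0099
```

```bash
python3 - <<'E'
from bench import *
import cv2,numpy as np,pickle
from z import z
s=snapshot("side");z(s["color"],285,365,195,275,7.4,"pics/g6.png",1.5)
o=get_obs();print({k:np.round(o[k],4).tolist() for k in("time","tool_pos","ee_rot","wrist_force","wrist_torque","width")})
E
```

```text
{'time': 8.45, 'tool_pos': [0.5208, 0.2418, 0.0917], 'ee_rot': [-3.1413, 0.0, -1.713], 'wrist_force': [-0.1216, 0.075, -1.3403], 'wrist_torque': [-0.0023, 0.0071, -0.0169], 'width': 0.0096}
```

View pics/g6.png

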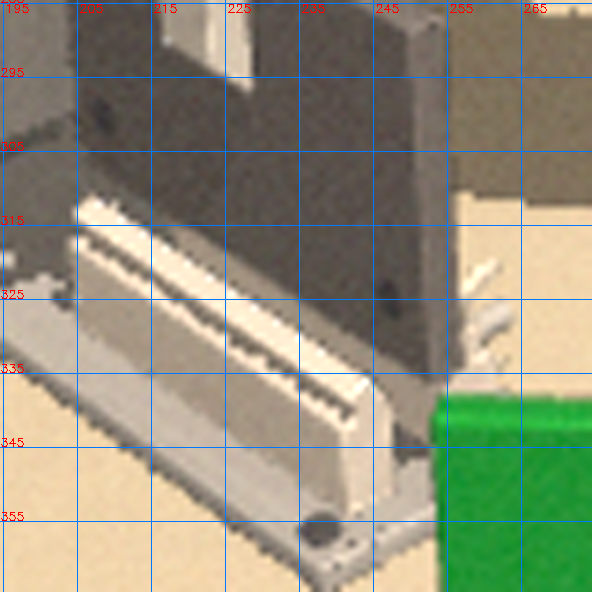

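The plate has entered the flare (its near lower corner is at about (253,336)) and there is no side force. I'll keep lowering.

Emit:
{"op": "send_rows", "data": {
  "rows": [0,0,-2,0,0,0,0,0,0,-2,0,0,0,0,0,0,-2,0,0,0,0,0,0,-2,0,0,0,0,0,0,-2,0,0,0,0,0,0,-2,0,0,0,0,0,0,0,0,0,0,0,0,0,0,0,0,0,0]
}}

```text
time: 9.45
tool_pos: [0.5207, 0.2418, 0.0796]
ee_rot: [-3.142, -0.0, -1.713]
wrist_force: [-1.1, -0.7, -2.3]
width: 0.01
```

```bash
python3 - <<'E'
from bench import *
import cv2,numpy as np,pickle
from z import z
s=snapshot("side");z(s["color"],285,365,195,275,7.4,"pics/g7.png",1.5)
for i in range(1):
    o=get_obs();print({k:np.round(o[k],4).tolist() for k in("time","tool_pos","ee_rot","wrist_force","wrist_torque","width")})
E
```

```text
{'time': 9.5, 'tool_pos': [0.5207, 0.2418, 0.0796], 'ee_rot': [-3.1414, 0.0, -1.7129], 'wrist_force': [0.3745, -0.6271, -2.5654], 'wrist_torque': [0.0311, 0.016, -0.0247], 'width': 0.01}
```

View pics/g7.png

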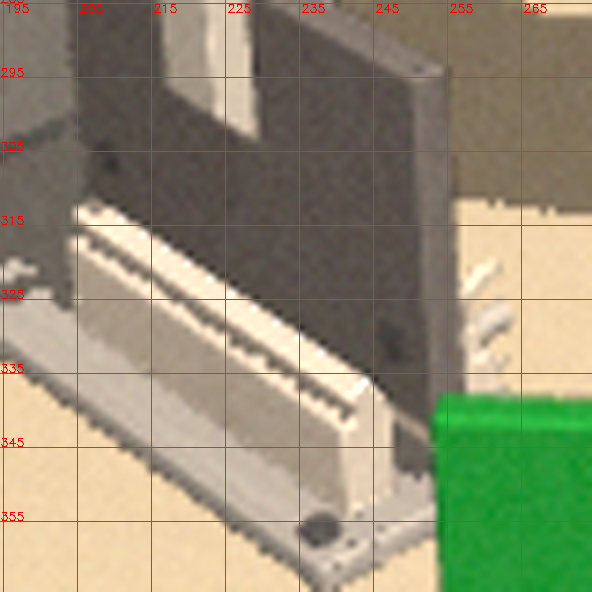

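It is between the straight walls, so down to the floor.

Emit:
{"op": "send_rows", "data": {
  "rows": [0,0,-3,0,0,0,0,0,0,-3,0,0,0,0,0,0,-3,0,0,0,0,0,0,-3,0,0,0,0,0,0,-3,0,0,0,0,0,0,-1.5,0,0,0,0,0,0,0,0,0,0,0,0,0,0,0,0,0,0]
}}

```text
time: 10.5
tool_pos: [0.5208, 0.2418, 0.0632]
ee_rot: [-3.141, 0.0, -1.713]
wrist_force: [0.3, 0.2, -1.3]
width: 0.0101
```

Emit:
{"op": "send_rows", "data": {
  "rows": [0,0,-1,0,0,0,0,0,0,0,0,0,0,0,0,0,-0.5,0,0,0,0,0,0,0,0,0,0,0,0,0,0,0,0,0,0,0,0,0,0,0,0,0,0,0,0,0,0,0,0,0,0,0,0,0,0,0]
}}

```text
time: 11.5
tool_pos: [0.5207, 0.2418, 0.0615]
ee_rot: [3.142, -0.0, -1.713]
wrist_force: [0.6, -0.2, -2.3]
width: 0.01
```

```bash
python3 - <<'E'
from bench import *
import numpy as np
o=get_obs();print({k:np.round(o[k],4).tolist() for k in("time","tool_pos","ee_rot","wrist_force","wrist_torque","width")})
E
```

```text
{'time': 11.5, 'tool_pos': [0.5207, 0.2418, 0.0615], 'ee_rot': [3.1416, -0.0001, -1.7129], 'wrist_force': [0.5917, -0.2126, -2.3053], 'wrist_torque': [0.0778, 0.032, 0.0368], 'width': 0.01}
```

Emit:
{"op": "send_rows", "data": {
  "rows": [0,0,-0.5,0,0,0,0,0,0,0,0,0,0,0,0,0,-0.5,0,0,0,0,0,0,0,0,0,0,0,0,0,0,0,0,0,0,0,0,0,0,0,0,0,0,0,0,0,0,0,0,0,0,0,0,0,0,0]
}}

```text
time: 12.5
tool_pos: [0.5207, 0.2418, 0.0612]
ee_rot: [-3.141, 0.0, -1.713]
wrist_force: [-4.2, -1.3, 6.2]
width: 0.0095
```

```bash
python3 - <<'E'
from bench import *
import numpy as np
from z import z
s=snapshot("side");z(s["color"],255,365,155,265,5.4,"pics/g8.png",1.6)
o=get_obs();print({k:np.round(o[k],4).tolist() for k in("time","tool_pos","ee_rot","wrist_force","wrist_torque","width")})
E
```

```text
{'time': 12.55, 'tool_pos': [0.5207, 0.2418, 0.0612], 'ee_rot': [-3.1413, 0.0001, -1.7128], 'wrist_force': [-3.1915, -0.5431, 5.8614], 'wrist_torque': [-0.1862, 0.4854, 0.007], 'width': 0.01}
```

View pics/g8.png

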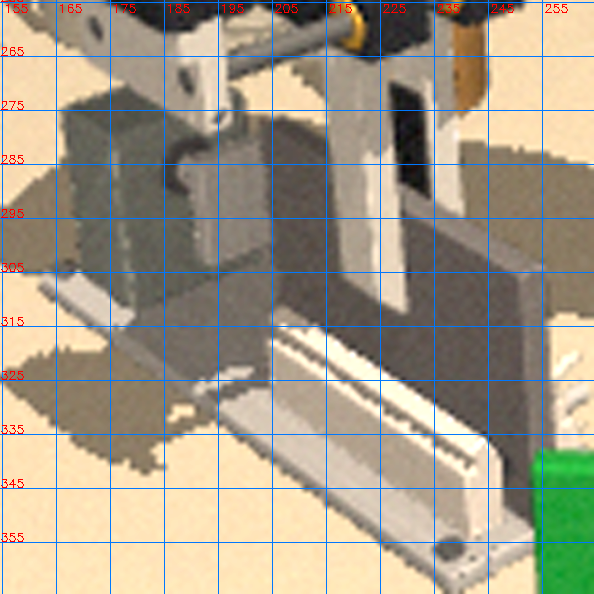

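The plate stands on the slot floor with about 8 N of press, its front edge at about column 204 and next to the stop. I'll ease the press and advance along the slot.

Emit:
{"op": "send_rows", "data": {
  "rows": [0,0,0.4,0,0,0,0,3.96,-0.56,0,0,0,0,0,3.96,-0.56,0,0,0,0,0,3.96,-0.56,0,0,0,0,0,3.96,-0.56,0,0,0,0,0,0,0,0,0,0,0,0,0,0,0,0,0,0,0,0,0,0,0,0,0,0]
}}

```text
time: 13.55
tool_pos: [0.5364, 0.2402, 0.0612]
ee_rot: [3.141, 0.001, -1.713]
wrist_force: [-3.5, 0.9, 4.9]
width: 0.0099
```

```bash
python3 - <<'E'
from bench import *
import numpy as np
from z import z
s=snapshot("side");z(s["color"],255,335,155,235,7.2,"pics/g9.png",1.7)
o=get_obs();print({k:np.round(o[k],4).tolist() for k in("time","tool_pos","ee_rot","wrist_force","wrist_torque","width")})
E
```

```text
{'time': 13.6, 'tool_pos': [0.5364, 0.2402, 0.0612], 'ee_rot': [3.1414, 0.0012, -1.7127], 'wrist_force': [-4.2345, 0.9654, 5.31], 'wrist_torque': [0.2604, 0.5989, -0.0034], 'width': 0.0097}
```

View pics/g9.png

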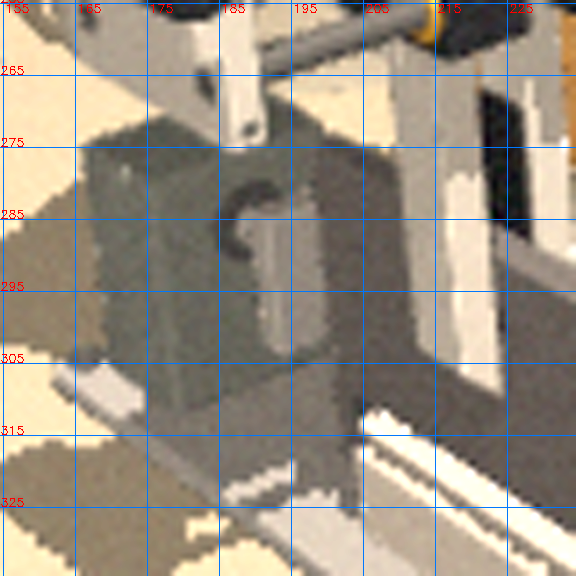

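Emit:
{"op": "send_rows", "data": {
  "rows": [1.98,-0.28,0,0,0,0,0,1.98,-0.28,0,0,0,0,0,0,0,0,0,0,0,0,0,0,0,0,0,0,0,0,0,0,0,0,0,0,0,0,0,0,0,0,0,0,0,0,0,0,0,0,0,0,0,0,0,0,0]
}}

```text
time: 14.6
tool_pos: [0.54, 0.2395, 0.0613]
ee_rot: [3.141, 0.001, -1.713]
wrist_force: [-6.2, 1.7, 5.9]
width: 0.0096
```

Emit:
{"op": "send_rows", "data": {
  "rows": [1.98,-0.28,0,0,0,0,0,1.98,-0.28,0,0,0,0,0,0,0,0,0,0,0,0,0,0,0,0,0,0,0,0,0,0,0,0,0,0,0,0,0,0,0,0,0,0,0,0,0,0,0,0,0,0,0,0,0,0,0]
}}

```text
time: 15.6
tool_pos: [0.5432, 0.2391, 0.0613]
ee_rot: [3.139, 0.001, -1.712]
wrist_force: [-5.6, 1.4, 7.6]
width: 0.0099
```

Emit:
{"op": "send_rows", "data": {
  "rows": [1.98,-0.28,0,0,0,0,0,1.98,-0.28,0,0,0,0,0,0,0,0,0,0,0,0,0,0,0,0,0,0,0,0,0,0,0,0,0,0,0,0,0,0,0,0,0,0,0,0,0,0,0,0,0,0,0,0,0,0,0]
}}

```text
time: 16.6
tool_pos: [0.5463, 0.2387, 0.0614]
ee_rot: [3.137, 0.0, -1.712]
wrist_force: [-9.3, 0.8, 9.1]
width: 0.0096
```

```bash
python3 - <<'E'
from bench import *
import numpy as np
from z import z
s=snapshot("side");z(s["color"],255,335,155,235,7.2,"pics/g10.png",1.7)
s=snapshot("top");z(s["color"],175,255,180,250,7.2,"pics/g10t.png",1.7)
o=get_obs();print({k:np.round(o[k],4).tolist() for k in("time","tool_pos","ee_rot","wrist_force","wrist_torque","width")})
E
```

```text
{'time': 16.7, 'tool_pos': [0.5463, 0.2387, 0.0614], 'ee_rot': [3.1373, 0.0004, -1.7123], 'wrist_force': [-8.6947, 0.463, 9.5217], 'wrist_torque': [0.2048, 1.3637, 0.0506], 'width': 0.0099}
```

View pics/g10.png

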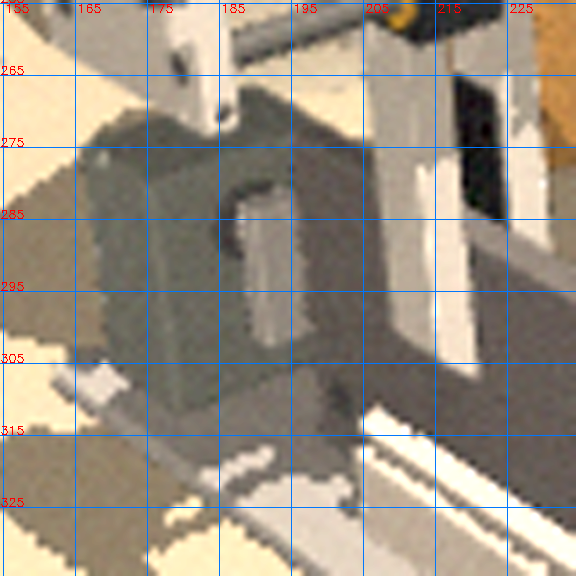

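View pics/g10t.png

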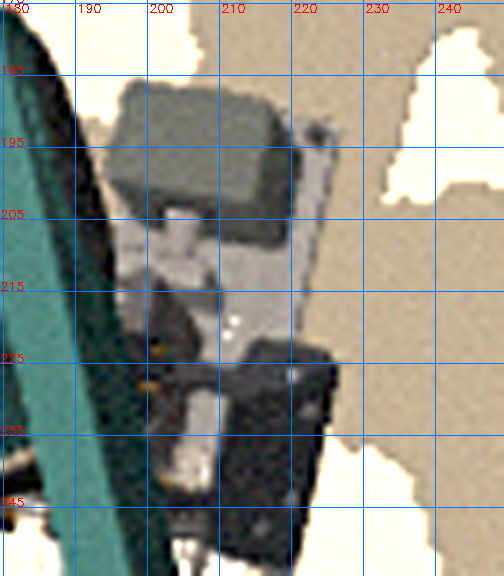

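Contact is made: the stop's left edge has moved from about column 190 to 188, and the force is rising. By the kinematics it is pushed back about 4–5 mm, so I continue.

Emit:
{"op": "send_rows", "data": {
  "rows": [1.98,-0.28,0,0,0,0,0,1.98,-0.28,0,0,0,0,0,1.98,-0.28,0,0,0,0,0,0,0,0,0,0,0,0,0,0,0,0,0,0,0,0,0,0,0,0,0,0,0,0,0,0,0,0,0,0,0,0,0,0,0,0]
}}

```text
time: 17.7
tool_pos: [0.5509, 0.238, 0.0616]
ee_rot: [3.135, 0.0, -1.712]
wrist_force: [-12.8, 1.2, 11.2]
width: 0.0096
```

```bash
python3 - <<'E'
from bench import *
import numpy as np,pickle
from z import z
s=snapshot("side");z(s["color"],260,315,160,215,10,"pics/g11.png",2.3)
t=snapshot("top");z(t["color"],180,235,185,235,10,"pics/g11t.png",2)
pickle.dump((s,t),open("s11.pkl","wb"))
o=get_obs();print({k:np.round(o[k],4).tolist() for k in("time","tool_pos","ee_rot","wrist_force","wrist_torque","width")})
d=pickle.load(open("s0.pkl","rb"));z(d["top"]["color"],180,235,185,235,10,"pics/g0t.png",1.3)
E
```

```text
{'time': 17.8, 'tool_pos': [0.551, 0.238, 0.0616], 'ee_rot': [3.1347, 0.0001, -1.712], 'wrist_force': [-13.0509, 1.0091, 11.7036], 'wrist_torque': [0.1551, 1.9139, -0.0632], 'width': 0.0097}
```

View pics/g11.png

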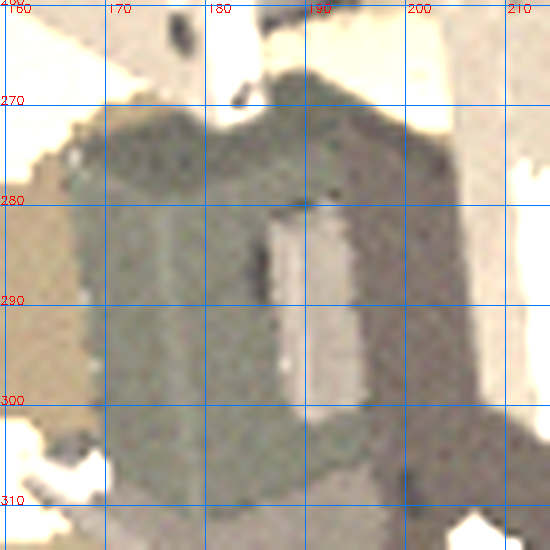

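View pics/g11t.png

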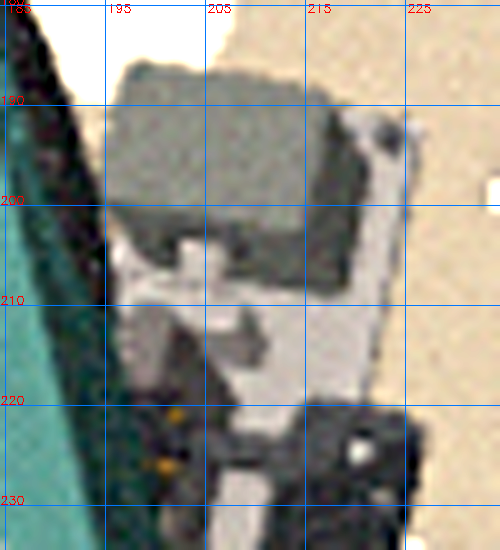

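View pics/g0t.png

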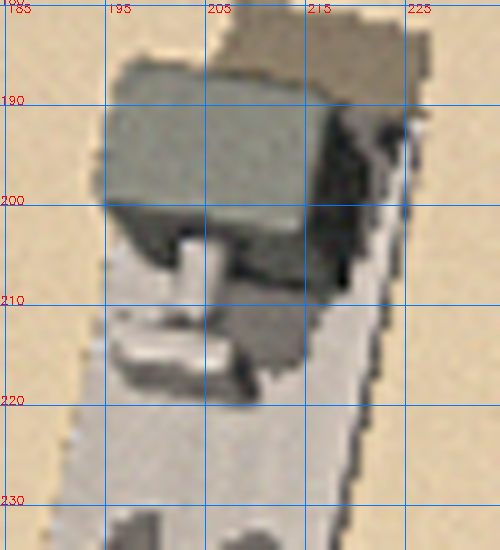

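```bash
python3 - <<'E'
import pickle
from h import *
s,t=pickle.load(open("s11.pkl","rb"))
np.set_printoptions(precision=2,suppress=True)
gy=np.radians(-8.15);c,sn=np.cos(gy),np.sin(gy)
def g(p):
    p=np.array(p)/1e3;return [.517+c*p[0]-sn*p[1],.2415+sn*p[0]+c*p[1],p[2]]
for n,S,L in(("side",s,[(95,16,78),(95,16,38),(95,-16,38)]),("top",t,[(95,-16,78),(95,-16,38),(105,-16,38),(105,16,78)])):
    for p in L:
        a=proj(S,g(p))[0];b=proj(S,g((p[0]+10,)+p[1:]))[0];print(n,p,a,(b-a)/10)
E
python3 - <<'E'
import pickle,cv2,numpy as np
s,t=pickle.load(open("s11.pkl","rb"));d=pickle.load(open("s0.pkl","rb"))
def e(x,r0,r1,c0,c1,g): return np.clip(cv2.resize(x[r0:r1,c0:c1,::-1],None,fx=14,fy=14,interpolation=cv2.INTER_CUBIC).astype(float)*g,0,255).astype(np.uint8)
cv2.imwrite("pics/cmp_t.png",np.hstack([e(d["top"]["color"],200,225,192,218,1.3),e(t["color"],200,225,192,218,2)]))
cv2.imwrite("pics/cmp_s.png",np.hstack([e(d["side"]["color"],276,310,182,210,1.3),e(s["color"],276,310,182,210,2.3)]))
E
```

```text
side (95, 16, 78) [192.61 285.29] [-0.3  -0.18]
side (95, 16, 38) [194.81 304.59] [-0.29 -0.2 ]
side (95, -16, 38) [209.76 298.37] [-0.3  -0.19]
top (95, -16, 78) [206.83 216.73] [ 0.08 -0.39]
top (95, -16, 38) [209.69 220.5 ] [ 0.08 -0.38]
top (105, -16, 38) [210.51 216.69] [ 0.08 -0.38]
top (105, 16, 78) [194.8  210.61] [ 0.09 -0.39]
```

View pics/cmp_t.png

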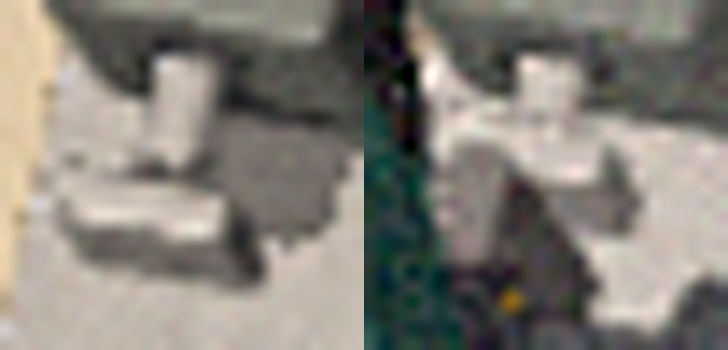

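View pics/cmp_s.png

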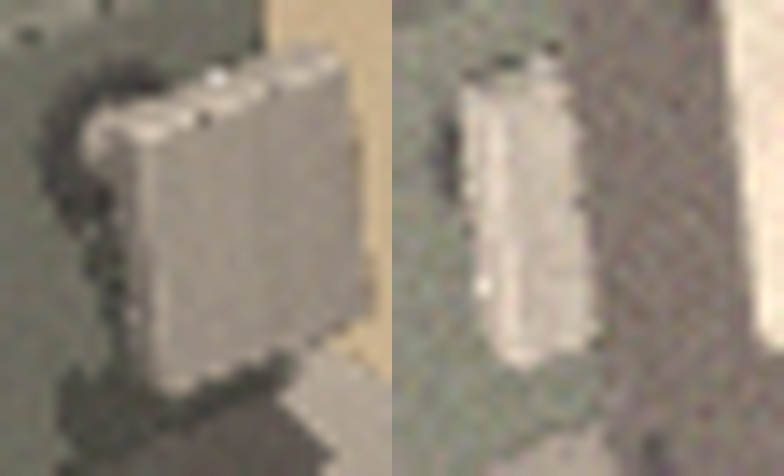

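Top view gives about 9.5 mm, side about 10.5 and kinematics 9.3. It needs roughly 2.8 mm more; only about 80% of each commanded step is reached.

Emit:
{"op": "send_rows", "data": {
  "rows": [1.2,-0.16,0,0,0,0,0,1.2,-0.16,0,0,0,0,0,1,-0.16,0,0,0,0,0,0,0,0,0,0,0,0,0,0,0,0,0,0,0,0,0,0,0,0,0,0,0,0,0,0,0,0,0,0,0,0,0,0,0,0]
}}

```text
time: 18.8
tool_pos: [0.5534, 0.2377, 0.0617]
ee_rot: [3.133, -0.0, -1.712]
wrist_force: [-15.0, 0.9, 12.2]
width: 0.0094
```

```bash
python3 - <<'E'
from bench import *
import numpy as np,pickle,cv2
s=snapshot("side");t=snapshot("top")
cv2.imwrite("pics/side12.png",np.clip(s["color"][:,:,::-1].astype(float)*1.3,0,255).astype(np.uint8))
o=get_obs();print({k:np.round(o[k],4).tolist() for k in("time","tool_pos","ee_rot","wrist_force","wrist_torque","width","qvel")})
d=pickle.load(open("s0.pkl","rb"))
def e(x,r0,r1,c0,c1,g): return np.clip(cv2.resize(x[r0:r1,c0:c1,::-1],None,fx=14,fy=14,interpolation=cv2.INTER_CUBIC).astype(float)*g,0,255).astype(np.uint8)
cv2.imwrite("pics/cmp_t2.png",np.hstack([e(d["top"]["color"],200,225,192,218,1.3),e(t["color"],200,225,192,218,2)]))
cv2.imwrite("pics/cmp_s2.png",np.hstack([e(d["side"]["color"],276,310,182,210,1.3),e(s["color"],276,310,182,210,2.3)]))
E
```

```text
{'time': 18.9, 'tool_pos': [0.5535, 0.2377, 0.0617], 'ee_rot': [3.1328, -0.0001, -1.7118], 'wrist_force': [-15.1571, 0.7718, 12.7961], 'wrist_torque': [0.1803, 2.2224, -0.0804], 'width': 0.0096, 'qvel': [-0.0006, 0.0004, 0.0006, -0.0008, 0.0004, -0.0016]}
```

View pics/cmp_t2.png

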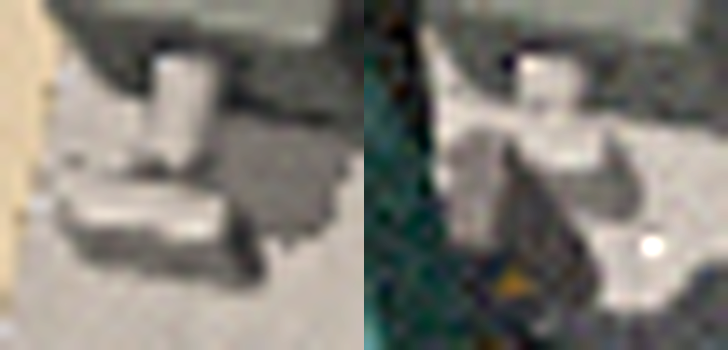

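View pics/cmp_s2.png

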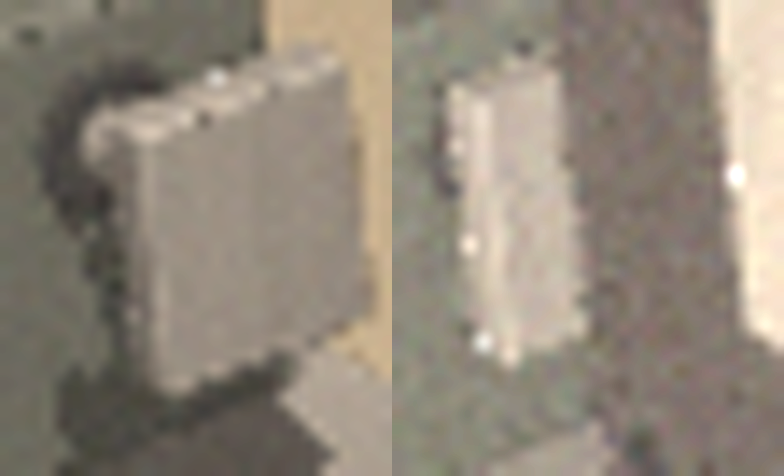

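View pics/side12.png

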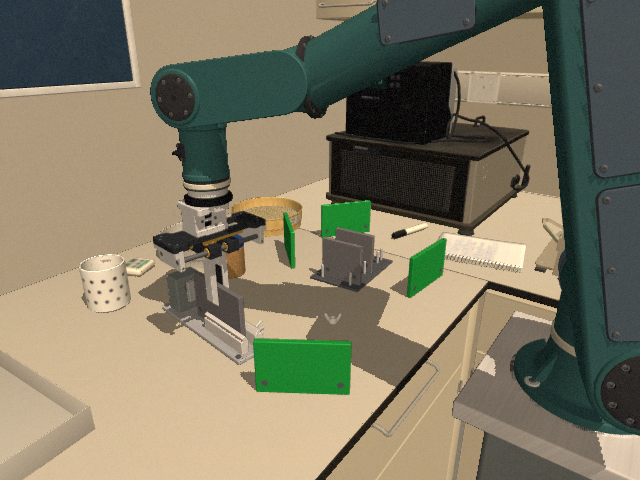

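```bash
python3 - <<'E'
import cv2
i=cv2.imread("pics/side12.png")[262:366,160:270]
cv2.imwrite("pics/p12.png",cv2.resize(i,None,fx=5.5,fy=5.5,interpolation=cv2.INTER_CUBIC))
import pickle
from h import *
s,t=pickle.load(open("s11.pkl","rb"))
c,sn=np.cos(-.142),np.sin(-.142)
for p in((-70,5,98),(70,5,98),(-70,5,8),(-70,-5,98)):
    q=np.array(p)/1e3;P=[.5535+c*q[0]-sn*q[1],.2377+sn*q[0]+c*q[1],q[2]];print(p,((proj(s,P)[0]-[160,262]+.5)*5.5).round())
E
```

```text
(-70, 5, 98) [438. 206.]
(70, 5, 98) [182.  56.]
(-70, 5, 8) [456. 461.]
(-70, -5, 98) [465. 194.]
```

View pics/p12.png

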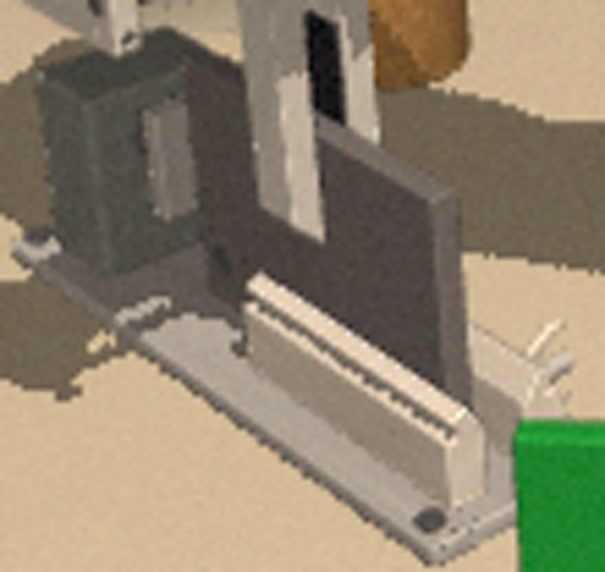

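The plate stands level in the slot: its near top corner is at (435,200) against a predicted (438,206). The stop is back about 12.3 mm and the arm is at rest, so I hand in while holding.

```bash
python3 - <<'E'
from bench import *
import numpy as np
print(close_job())
o=get_obs();print({k:np.round(o[k],4).tolist() for k in("time","tool_pos","wrist_force","width")})
E
```

```text
the job is handed in; nothing more can be done
None
the job is handed in; nothing more can be done
```

I took the long divider out of the rack's right-hand slot and stood it on the floor of the guide's slot. I then pushed it lengthwise against the sprung stop and handed the job in at 18.9 s, still gripping and pushing.

**Last checks, just before hand-in:**
- **Stop travel:** it was pushed back about 12 mm of 25. The top view gave 11.9 to 12.8 mm, the side view about 12.1 and the arm's position about 11.9.
- **Force:** the wrist force was about 15 N lengthwise and 13 N upward from the floor. The stop spring should account for about 8.6 N of the lengthwise force; I take the rest to be friction on the slot floor.
- **Grip and plate:** the opening was 9.6 mm on the 10 mm plate, and the arm was at rest. The plate was level to within about 1°.
- **Other things:** the last side picture showed the short dividers still in the rack and nothing visibly disturbed. I checked this by eye only and did not measure it.

**What disagreed:** the two cameras put the guide about 4 to 5 mm apart sideways. I went between them and felt for side contact while lowering; the plate went in without side force. The tool tilted about 0.5° under the push.

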